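Drop one tea ball from the dispenser into the cup

TASK

Make up the cup with one ball of tea, using only the fingertips and lifting nothing: push the green tea cup across the wooden board until it stands centred under the dispenser's spout, then press the red paddle of the dispenser's lever down once, all the way, so that its other end lifts the gate and one tea ball drops into the cup, and let the lever come back up. Do not touch the tea balls, and leave everything else standing where it is.

Things in the scene. Friction and masses are not known exactly. Their poses are not given: they have to be found in the camera images.
- hob_cover: fixed wooden board on runners over the right burner, 352 x 500 mm, its flat top 52 mm above the stove top (z = 0.052); cup, bowl and dispenser stand on it
- cup: green tea cup, loose, 0.17 to 0.34 kg; round bowl 96 mm wide at the rim, 64 mm at the foot, 56 mm high, walls 5 mm, inner floor 8 mm up. Origin on the underside, 12.5 mm from the bowl's axis towards the handle (axis at own x = 0, y = +12.5 mm). Handle along own -y, ending 73 mm from the axis; it faces roughly towards the robot
- cup_mouth (a point): centre of the cup's mouth, on the bowl's axis at rim height (56 mm above the underside)
- dispenser: fixed tea ball dispenser: wooden foot (96 x 88 x 12 mm) and post, sloping steel lane (38 mm wide) running down to own -x (roughly towards the robot) and ending in a square steel spout that overhangs the board; 165 mm high. Origin under the foot's centre, on the board; own x from spout to foot, y left, z up. Foot's front edge at x = -46, post's front at x = -23 mm
- outlet (a point): centre of the spout's open lower end, 66 mm above the board (the 56 mm cup passes under it); on the dispenser x = -104.5, y = 0 mm. Balls drop straight down here. The spout is 38 mm wide, reaches out to x = -126 mm and stands 66 to 118 mm above the board: the gripper's body must stay beside or in front of it
- rocker (a joint): angle of the red lever about its pin over the lane: 0 at rest (gate down), 0.80 rad at its stop, growing as the paddle goes down; a spring brings it back. From about 0.65 rad the gate lets the first ball out, while a second bar drops in front of the next ball: one full press gives one ball; the next rolls up when the lever is let back
- paddle (a point): centre of the upper face of the lever's red paddle (42 mm along the lane x 32 mm wide), left of the lane. On the dispenser at x -29, y +40, z +154 mm at rest, x -17, y +40, z +111 mm fully pressed. At rest it slopes up to the rear by 0.4 rad, pressed down to the rear by 0.4 rad. Takes about 2 N at first, 4 N at the stop; nothing above it
- gate (a point): lower edge of the red gate flap in front of the first ball, at the lever's other end; rises about 14 mm when the paddle is pressed fully
- tea_ball_1: dark green ball of rolled tea, 30 mm in diameter, 12 g, loose, the lowest in the lane, resting against the gate; origin at its centre
- tea_ball_2: second tea ball, as the first, lying against it in the lane; it stays in the lane
- tea_ball_3: third tea ball, as the first; it stays in the lane
- steel_bowl: empty steel bowl, 92 mm wide, 36 mm high, origin at the centre of its underside; it stands on the other side of the spout from the cup and stays where it is
- canister: green canister with a wooden lid, 82 mm wide, 100 mm high, left rear of the board; origin under its centre; a bystander
- spice_jar: spice jar with a black cap, 41 mm wide, 105 mm high, right rear of the board; origin under its centre; a bystander
- teaspoon: teaspoon, 130 x 27 x 11 mm, lying along the front edge of the board; a bystander
- lemon: lemon, 83 x 58 x 58 mm, on the stove in front of the left burner; a bystander
- garlic: garlic bulb, about 50 mm, on the stove in front of the left burner; a bystander

How it is judged:
By the outcome, as a careful person would: the job done as asked, in the order asked, and still so for the second after the job is handed in, with the robot touching nothing.
It also fails if it takes over 51 s, if anything falls off the work surface, if the arm or the gripper's body presses on something with over 40 N, if the wrist force passes 120 N, or if a joint passes its speed limit or range.

ROBOT

A 6-joint arm with a two-finger parallel gripper is mounted at the origin on a cart in front of the work surface, level with it; the furniture and walls round the work are solid. World frame = base frame: x ahead of the robot, y to its left, z up, the work surface at z = 0. Lengths are in m, angles in degrees, forces in N, time in s.
With the tool pointing down it reaches from about 0.375 to 0.9 m from the base axis. Payload 3.1 kg.
Tool frame: the origin (TCP) lies between the finger pads; the fingertips stand 11 mm ahead of it and the grasp point (between the pads) lies 8 mm behind it; z points along the fingers, y is the direction in which the jaws open and shut (so a half turn about z gives the same grasp; the last joint's range is limited). The gripper opens to 87 mm and grips with 3 to 60 N. Pads are 19 mm wide; open, the fingers measure 117 mm over their backs; the gripper's body (75 mm by 190 mm) begins 51 mm behind the grasp point.
Start: joints at [-79.326, 30.224, 82.088, -0, 67.689, -10.227], TCP at [0.223, -0.584, 0.234] pointing down, gripper open.
Joint ranges: [-176.69, 176.69], [-43.24, 126.21], [12.49, 139.97], [-82, 262], [0, 151.66], [-163.58, 163.58]. Speed limits (degrees/s): [159.86, 159.86, 180, 180, 180, 180].

INTERFACE

Orientations are given as a 3x3 rotation matrix whose columns are the frame's x, y, z axes.
In Python, from rig import bot, vision gives the robot as it stands. The module is installed in compiled form; this text tells all that it offers.
- The arm moves only by the tool jog_arm, never from a script. Its argument "rows" is a list of rows, each an object with "dp": the shift along the tool's x, y, z in mm, a list of three; "turn": the turn, a rotation vector about the tool's x, y, z in degrees, a list of three; "grip": the opening, from 0 (shut) to 1 (fully open). A call has 1 to 10 rows; each row is the pose to reach, as a shift and turn from the pose commanded when the call began, along the tool's axes at that moment; what a row does not reach only later rows make up. A row lasts 1/10 s, in which the tool goes at most 50 mm and 8.59 degrees, less where a joint would pass 70% of its speed; a pose out of reach is approached as far as the arm can. A call with a gripper value outside its range is refused whole. The fingers move at their own pace and stop on an object; the grip force is fixed at half the most. Time passes only in rows, so rows that repeat a pose let the fingers close. It gives the time, the measured TCP pose, the force and the opening at its end, in the units of the state.
- bot.read_state(): the state, without advancing time (a new reading comes with each control period).
- vision.capture(name): name is "scene" or "top"; returns (picture, depth): 384x512x3 uint8, red, green, blue; 384x512 float32, m along the optical axis (not along the pixel's ray), 0 where there is no reading.
- vision.camera_info(name): a dict with "vertical_fov" (degrees; the focal length in pixels is half the picture's height over the tangent of half this angle, whatever the lens; pixels are square), "cx", "cy" (the principal point, pixels), "k1" (the pictures are not rectified: a ray, as slopes to the right and down, at radius r is drawn at 1 + k1 r^2 times it, then the intrinsics apply), "position" and "rotation" of the camera in the world. Camera axes: x right, y down, z forward; pixel columns grow to the right and rows downward; lengths in m; the calibration is good to about 2 mm. A picture is of the moment at which its call begins. camera_info takes no time and is no camera call.
- bot.hand_in(): hands the job in, once; it reports no verdict.
The state is a dict: "time_s": time; "joint_positions": joint angles; "qvel": joint speeds; "tau": joint torques, N m; "position": TCP position; "tcp_rot": TCP orientation; "force": force on the tool from outside, world axes, zero at the start; "moment": the same for the moment, N m; "opening": opening from 0.0 (shut) to 1.0 (fully open).
Only numpy, scipy, OpenCV 4.12 (cv2) and the standard library are available. Lean on these libraries where they do the work, as an engineer would, in place of code of your own. Each camera call takes 0.05 s, during which the arm holds its last target.

## Working session

There is one attempt and no reset: what is moved stays moved. The work goes in short steps, Python scripts to look and compute and a tool call to move; the robot and the scene stay as the last step left them, time stands still between calls to the robot, and variables do not carry over. Pictures are saved under pics/ and viewed, and the job is handed in when it is done.

Besides the shell and the picture viewer there is one more tool, called after "Request:" as name(argument=value, ...), one argument or row to a line, values as JSON. jog_arm: Moves the arm, as the interface text tells. Its arguments: {"type":"object","properties":{"rows":{"type":"array"}},"required":["rows"]}

```bash
mkdir -p pics
cat > h.py <<'E'
import numpy as np, cv2
from rig import bot, vision
def K(n):
    i=vision.camera_info(n); f=192/np.tan(np.radians(i["vertical_fov"])/2)
    return i,f
def cap(n,tag):
    p,d=vision.capture(n); np.savez(f"{tag}.npz",p=p,d=d); cv2.imwrite(f"pics/{tag}.png",p[:,:,::-1]); return p,d
def cloud(n,d):
    i,f=K(n); v,u=np.mgrid[0:384,0:512].astype(np.float64)
    M=np.array([[f,0,i["cx"]],[0,f,i["cy"]],[0,0,1]])
    q=cv2.undistortPoints(np.stack([u.ravel(),v.ravel()],1)[:,None],M,np.array([i["k1"],0,0,0,0.]))[:,0]
    P=np.c_[q,np.ones(len(q))]*d.reshape(-1,1)
    return (P@np.array(i["rotation"]).T+np.array(i["position"])).reshape(384,512,3)
def proj(n,X):
    i,f=K(n); c=(np.atleast_2d(X)-np.array(i["position"]))@np.array(i["rotation"])
    s=c[:,:2]/c[:,2:]; s=s*(1+i["k1"]*(s**2).sum(1,keepdims=True)); return s*f+[i["cx"],i["cy"]]
E
python3 - <<'E'
from h import *
for n in("scene","top"):
    cap(n,n+"0"); print(vision.camera_info(n))
print(bot.read_state())
E
```

```text
{'vertical_fov': 55.866889339535746, 'cx': 260.48172181989077, 'cy': 192.7094339366241, 'k1': -0.048806070560340455, 'position': array([-0.12235804,  0.51019131,  0.91607861]), 'rotation': array([[-0.49647976, -0.62885708,  0.59836997],
       [-0.86782148,  0.34382318, -0.3587081 ],
       [ 0.01984266, -0.69736962, -0.71643693]])}
{'vertical_fov': 53.733725669703276, 'cx': 251.58556119906348, 'cy': 190.94195287745546, 'k1': 0.03460165030298938, 'position': array([0.41945062, 0.12058697, 1.18211027]), 'rotation': array([[-0.00512792, -0.99310793,  0.11709117],
       [-0.9999863 ,  0.00496963, -0.00164378],
       [ 0.00105055, -0.117098  , -0.99311981]])}
{'time_s': 0.1, 'joint_positions': array([-7.93281684e+01,  3.02731713e+01,  8.21481985e+01,  4.29142782e-04,
        6.76903398e+01, -1.02264667e+01]), 'qvel': array([ 0.06369586, -0.01536426, -0.1003101 ,  0.07915555, -0.07652468,
       -0.05164354]), 'tau': array([-6.79660261e-04, -4.40985811e+01, -1.77150464e+01,  6.33969647e-02,
        5.34167513e-02, -4.77915205e-05]), 'position': array([ 0.22286258, -0.58323711,  0.23267919]), 'tcp_rot': array([[ 9.34216148e-01,  3.56707250e-01, -3.54242685e-04],
       [ 3.56707252e-01, -9.34214248e-01,  1.91726028e-03],
       [ 3.52962080e-04, -1.91749645e-03, -9.99998099e-01]]), 'force': array([0.33534739, 0.64903079, 0.51099563]), 'moment': array([ 0.01010576, -0.01023291,  0.01706298]), 'opening': 0.9987843436312175}
```

View pics/scene0.png

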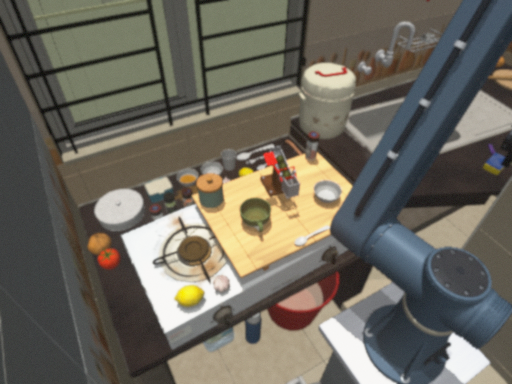

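View pics/top0.png

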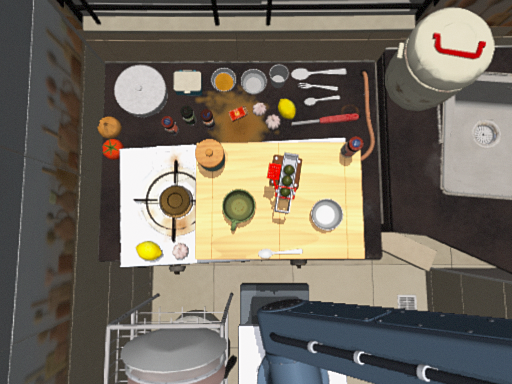

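The top view shows the cup near (238,207) with its handle towards (234,228), the dispenser at about (285,185) with the red paddle at (274,172), and the bowl at (326,214). Next I'll enlarge that area.

Run:
```python
from h import *
for n,(a,b,c,d) in dict(top=(140,260,195,365),scene=(140,260,190,360)).items():
    z=np.load(n+"0.npz"); im=z["p"][a:b,c:d,::-1]
    cv2.imwrite(f"pics/{n}0c.png",cv2.resize(im,None,fx=4.7,fy=4.7,interpolation=cv2.INTER_CUBIC))
    C=cloud(n,z["d"])
    P=C[a:b,c:d].reshape(-1,3); col=z["p"][a:b,c:d].reshape(-1,3).astype(int)
    print(n,"board z",np.median(P[(abs(P[:,2]-.052)<.01),2]))
    # red
    m=(col[:,0]>130)&(col[:,1]<60)&(col[:,2]<60)
    print("red",m.sum(),P[m].min(0),P[m].max(0))
    # hist of things by height above the board: cup rim
    hsv=cv2.cvtColor(z["p"][a:b,c:d],cv2.COLOR_RGB2HSV).reshape(-1,3)
    if n=="top":
        for nm,(lo,hi) in dict(cup=((195,185),(262,235)),bowl=((300,190),(350,235))).items():
            R=C[lo[1]:hi[1],lo[0]:hi[0]].reshape(-1,3)
            top=.108 if nm=="cup" else .088
            s=R[(abs(R[:,2]-top)<.006)]
            print(nm,len(s),s.min(0),s.max(0),R[:,2].max())
            np.save(nm+".npy",s)
```

```text
top board z 0.052317680986997184
red 244 [ 0.41945062 -0.18564943  0.04850321] [0.68046638 0.12058697 1.18211027]
cup 172 [0.44123644 0.10928509 0.1020814 ] [0.55503729 0.20338958 0.11233916] 1.1821102745056782
bowl 117 [ 0.43454614 -0.14211325  0.08203105] [ 0.52676727 -0.05211891  0.09363756] 1.1821102745056782
scene board z 0.05352538632935555
red 117 [ 0.51687472 -0.18291814 -0.1539683 ] [0.98652623 0.07333889 0.21371966]
```

View pics/top0c.png

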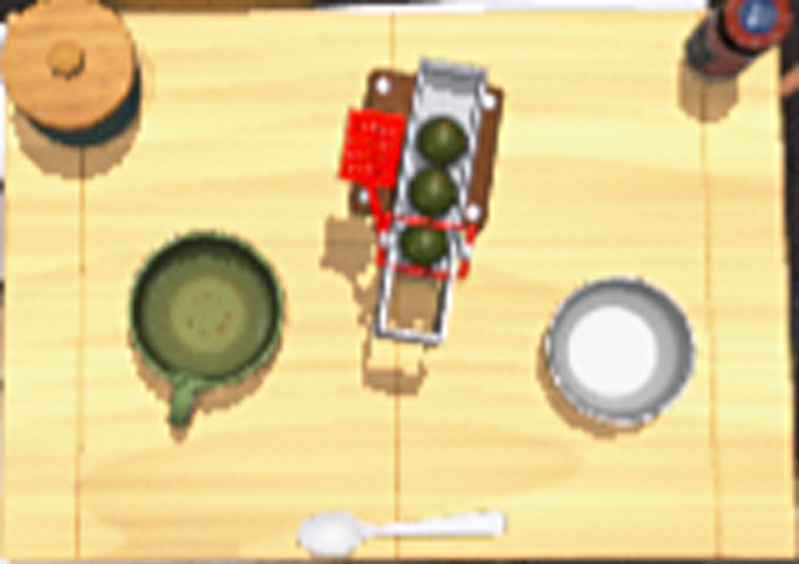

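View pics/scene0c.png

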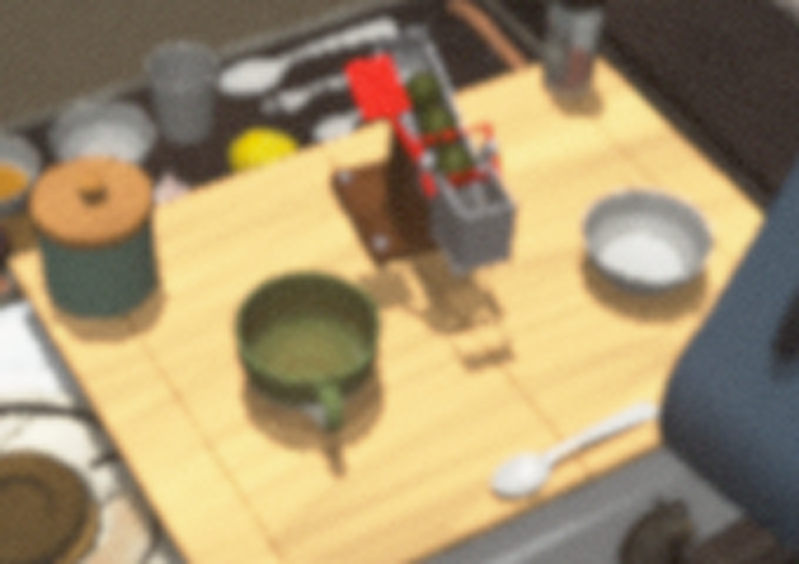

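Run:
```python
from h import *
from scipy.optimize import least_squares
# cup: fit circle of rim in pixels by projecting
z=np.load("top0.npz")
def ray(n,uv,zz):
    i,f=K(n); M=np.array([[f,0,i["cx"]],[0,f,i["cy"]],[0,0,1]])
    q=cv2.undistortPoints(np.array(uv,float).reshape(-1,1,2),M,np.array([i["k1"],0,0,0,0.]))[:,0]
    d=np.c_[q,np.ones(len(q))]@np.array(i["rotation"]).T; o=np.array(i["position"])
    return o+d*((np.atleast_1d(zz)-o[2])/d[:,2])[:,None]
T=lambda a,b:((a+.5)/4.7+195-.5,(b+.5)/4.7+140-.5)
S=lambda a,b:((a+.5)/4.7+190-.5,(b+.5)/4.7+140-.5)
def circ(n,F,pts,zz,r):
    P=ray(n,[F(*p) for p in pts],zz)
    s=least_squares(lambda q:np.hypot(P[:,0]-q[0],P[:,1]-q[1])-q[2],[P[:,0].mean(),P[:,1].mean(),r])
    print(n,s.x,abs(s.fun).max()); return s.x
circ("top",T,[(132,305),(283,310),(207,232),(152,255),(262,258),(150,362),(262,362)],.108,.048)
circ("scene",S,[(237,320),(378,325),(305,272),(258,288),(355,290),(250,365),(370,358)],.108,.048)
circ("top",T,[(545,350),(693,352),(620,278),(622,424)],.088,.046)
print("handle end",ray("top",[T(178,415)],.09), ray("top",[T(178,425)],.08))
for f in("cup","bowl"):
    s=np.load(f+".npy"); print(f,[(s[:,0].max()+s[:,0].min())/2,(s[:,1].max()+s[:,1].min())/2])
pts=[("top",T(372,150),(-29,40,154)),("top",T(376,335),(-126,19,118)),("top",T(441,342),(-126,-19,118)),
("scene",S(380,87),(-29,40,154)),("scene",S(461,222),(-126,19,118)),("scene",S(515,208),(-126,-19,118)),("scene",S(465,272),(-126,19,66))]
def f(q):
    c,s=np.cos(q[2]),np.sin(q[2]); r=[]
    for n,uv,l in pts:
        l=np.array(l)/1e3; X=[q[0]+c*l[0]-s*l[1],q[1]+s*l[0]+c*l[1],.052+l[2]]
        r+=list(proj(n,X)[0]-uv)
    return np.array(r)
s=least_squares(f,[.58,0,-.1],x_scale=[.1,.1,.1]); print(s.x,s.fun.reshape(-1,2).round(1))
x,y,a=s.x
W=lambda l:(x+np.cos(a)*l[0]-np.sin(a)*l[1],y+np.sin(a)*l[0]+np.cos(a)*l[1])
for nm,l in dict(outlet=(-.1045,0),pad=(-.029,.04),padp=(-.017,.04)).items(): print(nm,W(l))
print("foot chk",ray("top",[T(372,72),T(503,88),T(350,212),T(485,232)],.064),[W(l) for l in((.05,.044),(.05,-.044),(-.046,.044),(-.046,-.044))])
# cloud checks
C=cloud("top",z["d"]); col=z["p"].astype(int)
m=(col[...,0]>150)&(col[...,1]<70)&(col[...,2]<70); m[:, :265]=0; m[:,285:]=0;m[:160]=0;m[182:]=0
print("pad cloud",m.sum(),np.median(C[m],0),C[m].min(0),C[m].max(0))
```

```text
top [0.50513777 0.15600981 0.04620755] 0.0010535850535547814
scene [0.50087701 0.15456365 0.04630246] 0.0020746442037340093
top [ 0.47985718 -0.09620552  0.04500786] 0.0002559605144646093
handle end [[0.44177482 0.17410968 0.09      ]] [[0.43585894 0.17459289 0.08      ]]
cup [np.float64(0.4981368630062997), np.float64(0.15633733260471028)]
bowl [np.float64(0.4806567083771842), np.float64(-0.09711607991402793)]
[ 0.60580027  0.01474149 -0.17036993] [[ 0.7  0.5]
 [ 1.1 -0. ]
 [ 1.3  0.8]
 [-1.1  0.1]
 [-0.3 -0.3]
 [ 0.  -0.3]
 [-2.4  1.2]]
outlet (np.float64(0.5028132110539892), np.float64(0.032459149610426515))
pad (np.float64(0.5840020081613673), np.float64(0.05907924022366476))
padp (np.float64(0.5958282735185316), np.float64(0.05704467695309902))
foot chk [[ 0.65985672  0.05159897  0.064     ]
 [ 0.64900442 -0.03183828  0.064     ]
 [ 0.56968608  0.06658903  0.064     ]
 [ 0.55649687 -0.01860337  0.064     ]] [(np.float64(0.6625364428528876), np.float64(0.04962712047816171)), (np.float64(0.647616312202072), np.float64(-0.0370988254743766)), (np.float64(0.5679263199955731), np.float64(0.06590362664268767)), (np.float64(0.5530061893447575), np.float64(-0.020822319309850644))]
pad cloud 182 [0.58680351 0.06016969 0.20506507] [0.41945062 0.0334285  0.05964313] [0.61692299 0.12058697 1.18211027]
```

Run:
```python
from h import *
z=np.load("top0.npz"); C=cloud("top",z["d"])
R=C[135:185,190:230].reshape(-1,3); s=R[(R[:,2]>.135)&(R[:,2]<.17)]
print("canister",s.min(0),s.max(0),len(s))
z=np.load("scene0.npz"); C=cloud("scene",z["d"])
R=C[165:215,190:230].reshape(-1,3); s=R[(R[:,2]>.135)&(R[:,2]<.17)&(R[:,1]<.35)]
print("canister",np.percentile(s,[2,98],axis=0),len(s))
# cup profile from scene/top: height vs radius
for n in("scene","top"):
    z=np.load(n+"0.npz"); C=cloud(n,z["d"]).reshape(-1,3)
    c=np.array([.502,.155]); r=np.hypot(*(C[:,:2]-c).T); a=np.degrees(np.arctan2(C[:,1]-c[1],C[:,0]-c[0]))
    for lo in range(60,112,6):
        m=(C[:,2]>lo/1e3)&(C[:,2]<(lo+6)/1e3)&(r<.056)&(abs(a)<150)
        if m.sum()>3: print(n,lo,m.sum(),np.percentile(r[m],[5,50,98]).round(4))
    m=(C[:,2]>.06)&(r>.055)&(r<.085)&(C[:,0]<.49); print("handle",m.sum(),np.median(C[m],0),C[m].min(0),C[m].max(0))
```

```text
canister [0.6136028  0.20144127 0.13500321] [0.6911524  0.27747879 0.15595412] 258
canister [[0.61574436 0.20119118 0.13506613]
 [0.68230477 0.26776398 0.15140574]] 231
scene 60 116 [0.0073 0.0248 0.0359]
scene 66 76 [0.0299 0.0363 0.043 ]
scene 72 68 [0.0356 0.0406 0.0467]
scene 78 66 [0.0408 0.0433 0.0476]
scene 84 66 [0.0416 0.0443 0.0479]
scene 90 63 [0.0424 0.0449 0.0486]
scene 96 59 [0.0433 0.0461 0.0489]
scene 102 85 [0.0423 0.0465 0.0522]
scene 108 51 [0.0437 0.0461 0.0504]
handle 34 [0.43848811 0.17108538 0.09986176] [0.43237634 0.16403591 0.07735343] [0.44888063 0.17709555 0.10728705]
top 60 224 [0.0104 0.0263 0.0378]
top 66 119 [0.0286 0.037  0.0434]
top 72 78 [0.0341 0.0416 0.0459]
top 78 50 [0.0368 0.0435 0.0472]
top 84 29 [0.0394 0.0455 0.0482]
top 90 19 [0.04   0.0458 0.0485]
top 96 27 [0.0435 0.0482 0.0496]
top 102 76 [0.0403 0.0463 0.0525]
top 108 52 [0.0418 0.0484 0.0526]
handle 22 [0.44400372 0.17356507 0.10033178] [0.43574247 0.16729448 0.08030705] [0.4498051  0.17795298 0.10607556]
```

```bash
cat >> h.py <<'E'
from scipy.spatial.transform import Rotation as Rn
def pose(yaw,tilt=0,tx=0):
    """yaw of tool x in world with z down; then turn about tool y by -tilt"""
    c,s=np.cos(np.radians(yaw)),np.sin(np.radians(yaw))
    B=np.array([[c,s,0],[s,-c,0],[0,0,-1.]])
    return B@Rn.from_euler('y',-tilt,degrees=True).as_matrix()
def rel(p0,R0,p,R):
    dp=R0.T@(np.array(p)-p0)*1e3; t=Rn.from_matrix(R0.T@R).as_rotvec(degrees=True)
    return dp.round(1),t.round(2)
E
python3 - <<'E'
from h import *
s=bot.read_state(); p0,R0=s["position"],s["tcp_rot"]
seq=[((.45,-.30,.34),pose(50)),((.5,.24,.30),pose(90,0)),((.5,.24,.30),pose(90,30)),((.5,.235,.075),pose(90,30))]
for p,R in seq:
    print(p,rel(p0,R0,p,R)); p0,R0=np.array(p),R
E
```

```text
(0.45, -0.3, 0.34) (array([ 313.3, -183.8, -106.9]), array([ -0.1 ,  -0.05, -29.1 ]))
(0.5, 0.24, 0.3) (array([ 445.8, -308.8,   40. ]), array([  0.,   0., -40.]))
(0.5, 0.24, 0.3) (array([0., 0., 0.]), array([ -0., -30.,  -0.]))
(0.5, 0.235, 0.075) (array([108.2,   0. , 197.4]), array([0., 0., 0.]))
```

Request:
jog_arm(
  rows=[
    {"dp":[0,0,-50],"turn":[0,0,0],"grip":0.5},
    {"dp":[50,-30,-105],"turn":[0,0,-5],"grip":0.5},
    {"dp":[90,-55,-107],"turn":[0,0,-12],"grip":0.5},
    {"dp":[130,-80,-107],"turn":[0,0,-20],"grip":0.5},
    {"dp":[170,-105,-107],"turn":[0,0,-29],"grip":0.5},
    {"dp":[210,-125,-107],"turn":[0,0,-29],"grip":0.5},
    {"dp":[250,-147,-107],"turn":[0,0,-29],"grip":0.5},
    {"dp":[290,-170,-107],"turn":[0,0,-29],"grip":0.5},
    {"dp":[313,-184,-107],"turn":[0,0,-29.1],"grip":0.5},
    {"dp":[313,-184,-107],"turn":[0,0,-29.1],"grip":0.5},
  ],
)

```text
time_s: 1.1
position: [0.4514, -0.2966, 0.3402]
tcp_rot: [[0.639, 0.77, 0.0], [0.77, -0.639, 0.002], [0.002, -0.001, -1.0]]
force: [-0.7, 0.0, -1.0]
opening: 0.499
```

Request:
jog_arm(
  rows=[
    {"dp":[446,-309,20],"turn":[0,0,-40],"grip":0.5},
    {"dp":[446,-309,20],"turn":[0,0,-40],"grip":0.5},
    {"dp":[446,-309,20],"turn":[0,0,-40],"grip":0.5},
    {"dp":[446,-309,20],"turn":[0,0,-40],"grip":0.5},
    {"dp":[446,-309,20],"turn":[0,0,-40],"grip":0.5},
    {"dp":[446,-309,20],"turn":[0,0,-40],"grip":0.5},
    {"dp":[446,-309,20],"turn":[0,0,-40],"grip":0.5},
    {"dp":[446,-309,20],"turn":[0,0,-40],"grip":0.5},
    {"dp":[446,-309,20],"turn":[0,0,-40],"grip":0.5},
    {"dp":[446,-309,20],"turn":[0,0,-40],"grip":0.5},
  ],
)

```text
time_s: 2.1
position: [0.4959, 0.1982, 0.3219]
tcp_rot: [[0.001, 1.0, -0.0], [1.0, -0.001, -0.001], [-0.001, -0.0, -1.0]]
force: [1.3, -0.5, 0.1]
opening: 0.499
```

Run:
```python
from h import *
s=bot.read_state(); p0,R0=s["position"],s["tcp_rot"]
print(s["time_s"],p0,R0.round(3),s["joint_positions"].round(1),s["force"],s["opening"])
print(rel(p0,R0,(.5,.24,.30),pose(90,30)))
```

```text
2.1 [0.49588878 0.19824554 0.32186426] [[ 0.001  1.    -0.   ]
 [ 1.    -0.001 -0.001]
 [-0.001 -0.    -1.   ]] [ 9.8 17.6 88.5 -0.  73.9  9.9] [ 1.28302654 -0.52856943  0.0779803 ] 0.4985773282017919
(array([41.8,  4.1, 21.8]), array([-1.000e-02, -2.995e+01, -5.000e-02]))
```

Request:
jog_arm(
  rows=[
    {"dp":[42,5,10],"turn":[0,-8,0],"grip":0.5},
    {"dp":[42,5,20],"turn":[0,-16,0],"grip":0.5},
    {"dp":[42,5,22],"turn":[0,-24,0],"grip":0.5},
    {"dp":[42,5,22],"turn":[0,-30,0],"grip":0.5},
    {"dp":[42,5,22],"turn":[0,-30,0],"grip":0.5},
    {"dp":[42,5,22],"turn":[0,-30,0],"grip":0.5},
  ],
)

```text
time_s: 2.7
position: [0.5009, 0.2389, 0.2994]
tcp_rot: [[-0.001, 1.0, -0.001], [0.866, 0.0, -0.499], [-0.499, -0.001, -0.866]]
force: [0.2, 0.2, 0.3]
opening: 0.496
```

Run:
```python
from h import *
s=bot.read_state(); p0,R0=s["position"],s["tcp_rot"]
print(s["time_s"],p0,R0.round(3),s["joint_positions"].round(1),s["force"],s["opening"])
print(rel(p0,R0,(.5,.24,.076),pose(90,30)))
```

```text
2.7 [0.50088662 0.23890775 0.29941627] [[-0.001  1.    -0.001]
 [ 0.866  0.    -0.499]
 [-0.499 -0.001 -0.866]] [ 27.5  29.3  79.2 -26.3  86.8  32.5] [0.23201181 0.23043695 0.26820284] 0.4963646533924046
(array([112.5,  -0.6, 193. ]), array([-0.07, -0.05,  0.05]))
```

Request:
jog_arm(
  rows=[
    {"dp":[25,0,43],"turn":[0,0,0],"grip":0.5},
    {"dp":[50,0,86],"turn":[0,0,0],"grip":0.5},
    {"dp":[75,0,129],"turn":[0,0,0],"grip":0.5},
    {"dp":[95,0,163],"turn":[0,0,0],"grip":0.5},
    {"dp":[106,0,182],"turn":[0,0,0],"grip":0.5},
    {"dp":[112.5,0,193],"turn":[0,0,0],"grip":0.5},
    {"dp":[112.5,0,193],"turn":[0,0,0],"grip":0.5},
  ],
)

```text
time_s: 3.4
position: [0.5008, 0.2387, 0.0762]
tcp_rot: [[0.001, 1.0, -0.003], [0.866, -0.002, -0.5], [-0.5, -0.002, -0.866]]
force: [-0.1, -0.4, 0.2]
opening: 0.5
```

Run:
```python
from h import *
cap("scene","scene1")
z=np.load("scene1.npz"); cv2.imwrite("pics/scene1c.png",cv2.resize(z["p"][110:260,170:350,::-1],None,fx=4,fy=4,interpolation=cv2.INTER_CUBIC))
s=bot.read_state(); print(s["position"],s["force"])
```

```text
[0.50149696 0.23933537 0.07741433] [0.93416686 1.18044473 1.49274866]
```

View pics/scene1c.png

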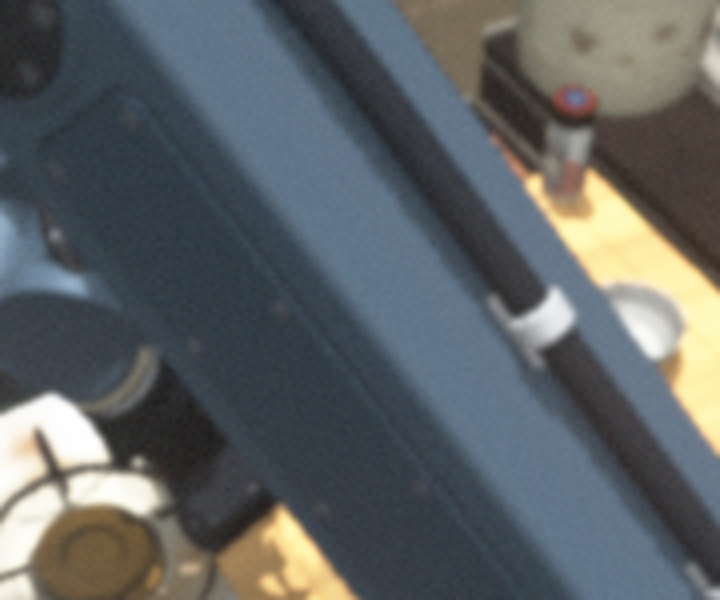

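The arm hides the cup in the scene camera, so I'll try the top camera.

Run:
```python
from h import *
cap("top","top1")
z=np.load("top1.npz"); cv2.imwrite("pics/top1c.png",cv2.resize(z["p"][130:270,180:370,::-1],None,fx=4,fy=4,interpolation=cv2.INTER_CUBIC))
```

```text
(no output)
```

View pics/top1c.png

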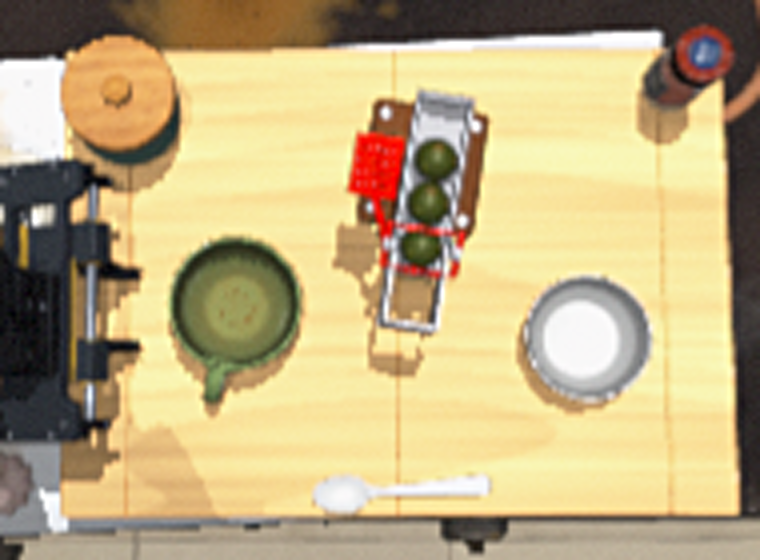

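Request:
jog_arm(
  rows=[
    {"dp":[-13,1,7.5],"turn":[0,0,0],"grip":0.5},
    {"dp":[-21.7,2,12.5],"turn":[0,0,0],"grip":0.5},
    {"dp":[-26,2,15],"turn":[0,0,0],"grip":0.5},
    {"dp":[-31.2,2,18],"turn":[0,0,0],"grip":0.5},
    {"dp":[-36.4,2,21],"turn":[0,0,0],"grip":0.5},
    {"dp":[-41.6,2,24],"turn":[0,0,0],"grip":0.5},
    {"dp":[-46.8,2,27],"turn":[0,0,0],"grip":0.5},
    {"dp":[-52,2,30],"turn":[0,0,0],"grip":0.5},
    {"dp":[-55.4,2,32],"turn":[0,0,0],"grip":0.5},
    {"dp":[-55.4,2,32],"turn":[0,0,0],"grip":0.5},
  ],
)

```text
time_s: 4.5
position: [0.5025, 0.1754, 0.0767]
tcp_rot: [[0.0, 1.0, -0.001], [0.866, -0.001, -0.501], [-0.501, -0.001, -0.866]]
force: [-0.3, -0.2, 0.1]
opening: 0.499
```

Run:
```python
from h import *
cap("top","top2")
z=np.load("top2.npz"); cv2.imwrite("pics/top2c.png",cv2.resize(z["p"][130:270,180:370,::-1],None,fx=4,fy=4,interpolation=cv2.INTER_CUBIC))
s=bot.read_state(); print(s["position"],s["force"])
```

```text
[0.50257198 0.17573503 0.07671721] [-0.17811149  0.77912578 -0.46782063]
```

View pics/top2c.png

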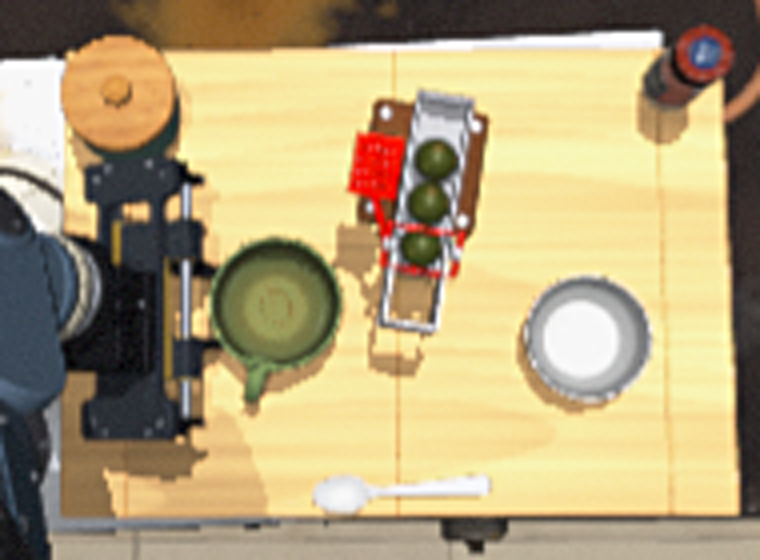

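The push works. The rim now runs from (211,305) to (340,305) in the crop, with the cup upright and the handle still pointing the same way. Next I'll compute the remaining offset from the top camera alone.

```bash
cat > meas.py <<'E'
from h import *
from scipy.optimize import least_squares
def ray(n,uv,zz):
    i,f=K(n); M=np.array([[f,0,i["cx"]],[0,f,i["cy"]],[0,0,1]])
    q=cv2.undistortPoints(np.array(uv,float).reshape(-1,1,2),M,np.array([i["k1"],0,0,0,0.]))[:,0]
    d=np.c_[q,np.ones(len(q))]@np.array(i["rotation"]).T; o=np.array(i["position"])
    return o+d*((np.atleast_1d(zz)-o[2])/d[:,2])[:,None]
T=lambda a,b:((a+.5)/4+180-.5,(b+.5)/4+130-.5)
def circ(pts,zz=.108,r=.048,fixed=False):
    P=ray("top",[T(*p) for p in pts],zz)
    g=lambda q:np.hypot(P[:,0]-q[0],P[:,1]-q[1])-(r if fixed else q[2])
    s=least_squares(g,[P[:,0].mean(),P[:,1].mean(),r]); return s.x,(s.fun*1e3).round(1)
def pose_d():
    L=[((377,166),(-29,40,154)),((382,327),(-126,19,118)),((437,331),(-126,-19,118)),
       ((374,101),(48,44,12)),((487,116),(48,-44,12)),((472,237),(-46,-44,12))]
    def f(q):
        c,s=np.cos(q[2]),np.sin(q[2]); r=[]
        for uv,l in L:
            l=np.array(l)/1e3; X=[q[0]+c*l[0]-s*l[1],q[1]+s*l[0]+c*l[1],.052+l[2]]
            r+=list(proj("top",X)[0]-T(*uv))
        return np.array(r)
    s=least_squares(f,[.58,0,-.1]); x,y,a=s.x
    return s.x,s.fun.reshape(-1,2).round(1),lambda l:np.array((x+np.cos(a)*l[0]-np.sin(a)*l[1],y+np.sin(a)*l[0]+np.cos(a)*l[1]))
E
python3 - <<'E'
from meas import *
print(circ([(172,303),(300,303),(236,237),(190,258),(283,258)]))
print(circ([(211,305),(340,305),(276,237),(230,258),(323,258)]))
q,f,W=pose_d(); print(q,f.tolist()); print("outlet",W((-.1045,0)),"pad",W((-.029,.04)),W((-.017,.04)))
E
```

```text
(array([0.50648522, 0.15574212, 0.04538876]), array([ 0.2, -0. ,  0.3, -0.4, -0.1]))
(array([0.5058724 , 0.12753965, 0.045772  ]), array([ 0.3, -0.1,  0.4, -0.6,  0. ]))
[ 0.60739984  0.01824002 -0.1526789 ] [[-0.6, 0.6], [0.0, -0.8], [0.4, 0.3], [-0.3, -0.5], [0.5, -0.0], [0.1, 0.5]]
outlet [0.50411547 0.03413305] pad [0.58482065 0.06218521] [0.59668105 0.06036018]
```

Request:
jog_arm(
  rows=[
    {"dp":[-5.2,0,3],"turn":[0,0,0],"grip":0.5},
    {"dp":[-10.4,0,6],"turn":[0,0,0],"grip":0.5},
    {"dp":[-15.6,-0.5,9],"turn":[0,0,0],"grip":0.5},
    {"dp":[-20.8,-0.5,12],"turn":[0,0,0],"grip":0.5},
    {"dp":[-26,-1,15],"turn":[0,0,0],"grip":0.5},
    {"dp":[-31.2,-1,18],"turn":[0,0,0],"grip":0.5},
    {"dp":[-36.4,-1.5,21],"turn":[0,0,0],"grip":0.5},
    {"dp":[-41.6,-1.5,24],"turn":[0,0,0],"grip":0.5},
    {"dp":[-46.8,-1.5,27],"turn":[0,0,0],"grip":0.5},
    {"dp":[-52,-1.5,30],"turn":[0,0,0],"grip":0.5},
  ],
)

```text
time_s: 5.55
position: [0.5013, 0.1157, 0.0768]
tcp_rot: [[0.0, 1.0, 0.0], [0.866, 0.0, -0.5], [-0.5, 0.0, -0.866]]
force: [-0.8, 1.3, -0.8]
opening: 0.498
```

Run:
```python
from h import *
cap("top","top3")
z=np.load("top3.npz"); cv2.imwrite("pics/top3c.png",cv2.resize(z["p"][130:270,180:370,::-1],None,fx=4,fy=4,interpolation=cv2.INTER_CUBIC))
s=bot.read_state(); print(s["position"],s["force"])
```

```text
[0.500997   0.11473923 0.07682915] [ 0.59310251  0.33052817 -0.55307354]
```

View pics/top3c.png

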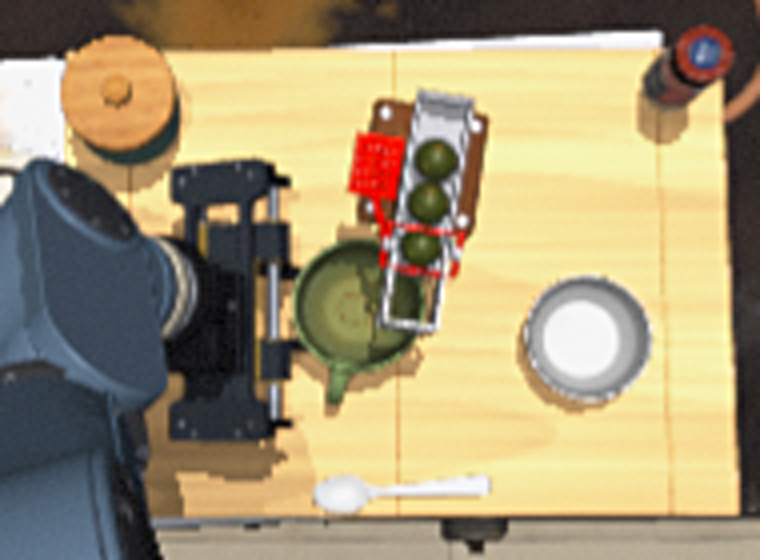

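Request:
jog_arm(
  rows=[
    {"dp":[-4.3,0,2.5],"turn":[0,0,0],"grip":0.5},
    {"dp":[-8.7,0,5],"turn":[0,0,0],"grip":0.5},
    {"dp":[-13,0,7.5],"turn":[0,0,0],"grip":0.5},
    {"dp":[-17.3,0,10],"turn":[0,0,0],"grip":0.5},
    {"dp":[-20.8,0,12],"turn":[0,0,0],"grip":0.5},
    {"dp":[-23.4,0,13.5],"turn":[0,0,0],"grip":0.5},
    {"dp":[-26,0,15],"turn":[0,0,0],"grip":0.5},
    {"dp":[-26.8,0,15.5],"turn":[0,0,0],"grip":0.5},
    {"dp":[-26.8,0,15.5],"turn":[0,0,0],"grip":0.5},
  ],
)

```text
time_s: 6.5
position: [0.5012, 0.085, 0.0768]
tcp_rot: [[0.0, 1.0, -0.0], [0.866, -0.0, -0.5], [-0.5, -0.0, -0.866]]
force: [-0.5, 0.7, 0.5]
opening: 0.501
```

Run:
```python
from h import *
cap("top","top4")
z=np.load("top4.npz"); cv2.imwrite("pics/top4c.png",cv2.resize(z["p"][130:270,180:370,::-1],None,fx=4,fy=4,interpolation=cv2.INTER_CUBIC))
s=bot.read_state(); print(s["position"],s["force"])
```

```text
[0.50120465 0.08506285 0.07677583] [-0.37310764  0.21352571 -0.63557828]
```

View pics/top4c.png

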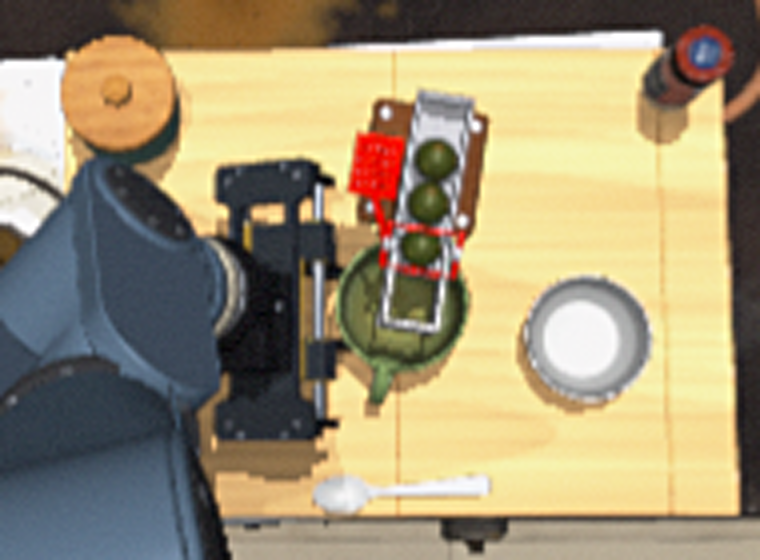

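Run:
```python
from meas import *
z=np.load("top4.npz")
cv2.imwrite("pics/top4d.png",cv2.resize(z["p"][180:240,255:305,::-1],None,fx=10,fy=10,interpolation=cv2.INTER_CUBIC))
for q in ([(338,308),(467,308),(349,344),(455,347),(362,256)],[(338,308),(467,308)]):
    print(circ(q,fixed=True,r=.0457))
C=cloud("top",z["d"]); R=C[185:232,255:305].reshape(-1,3); s=R[abs(R[:,2]-.107)<.005]; print(s.min(0),s.max(0),len(s))
```

```text
(array([0.50124294, 0.03774381, 0.0457    ]), array([-0. ,  0.2,  0.3,  0.7,  0.8]))
(array([0.50084842, 0.03766412, 0.0457    ]), array([0.1, 0.1]))
[ 0.44346204 -0.00779751  0.10227185] [0.54871973 0.10633633 0.11116602] 143
```

View pics/top4d.png

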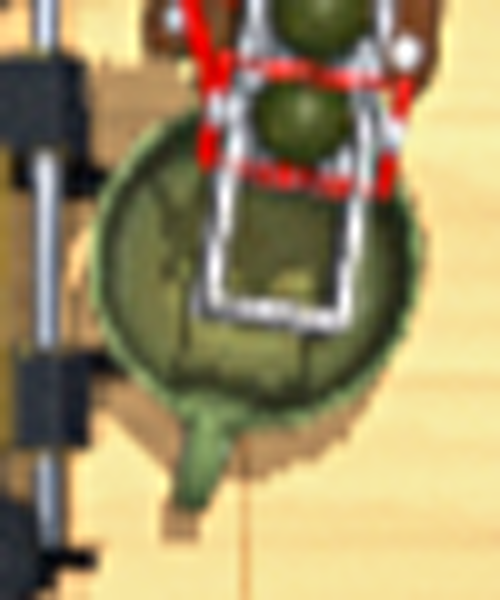

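Run:
```python
from meas import *
T=lambda a,b:((a+.5)/10+255-.5,(b+.5)/10+180-.5)
print(ray("top",[T(256,260),T(256,252)],.108))
q,f,W=pose_d()
for zz in(.118,.170):
  p=proj("top",[*W((-.1045,0)),zz])[0]; print((p-[255,180]+.5)*10-.5)
P=ray("top",[T(*p) for p in [(92,270),(418,270),(185,122),(140,163),(130,375),(300,415),(375,372)]],.108)
s=least_squares(lambda q:np.hypot(P[:,0]-q[0],P[:,1]-q[1])-q[2],[.5,.03,.046]); print(s.x,(s.fun*1e3).round(1))
```

```text
[[0.50390601 0.03789152 0.108     ]
 [0.50618389 0.0378593  0.108     ]]
[272.04549382 256.3920708 ]
[287.60028344 240.90322879]
[0.50189734 0.0385332  0.04538999] [ 0.6  1.2  0.3 -1.6  1.4 -1.6 -0.2]
```

Request:
jog_arm(
  rows=[
    {"dp":[-1.7,0,1],"turn":[0,0,0],"grip":0.5},
    {"dp":[-3.5,0.5,2],"turn":[0,0,0],"grip":0.5},
    {"dp":[-3.9,1,2.2],"turn":[0,0,0],"grip":0.5},
    {"dp":[-3.9,1,2.2],"turn":[0,0,0],"grip":0.5},
    {"dp":[-3.9,1,2.2],"turn":[0,0,0],"grip":0.5},
  ],
)

```text
time_s: 7.05
position: [0.5022, 0.0807, 0.0768]
tcp_rot: [[-0.0, 1.0, -0.0], [0.866, -0.0, -0.5], [-0.5, -0.0, -0.866]]
force: [0.2, 0.0, 0.4]
opening: 0.503
```

Run:
```python
from h import *
cap("top","top5")
z=np.load("top5.npz"); cv2.imwrite("pics/top5d.png",cv2.resize(z["p"][180:240,255:305,::-1],None,fx=10,fy=10,interpolation=cv2.INTER_CUBIC))
s=bot.read_state(); print(s["position"],s["force"])
```

```text
[0.50215994 0.08065887 0.076752  ] [-1.12414834  0.28015443  0.1636433 ]
```

View pics/top5d.png

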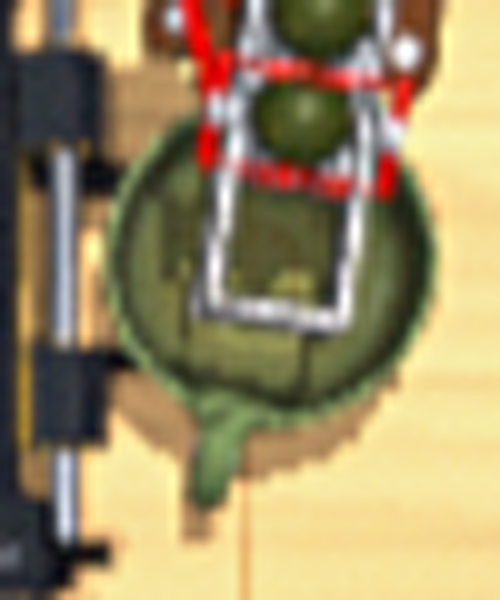

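The rim spans columns 107–436 in the crop, so its centre is at 271.5. The outlet projects to about (272,256), so the cup is centred. I'll back off now.

Request:
jog_arm(
  rows=[
    {"dp":[8,0,-5],"turn":[0,0,0],"grip":0.5},
    {"dp":[26,0,-15],"turn":[0,0,0],"grip":0.5},
    {"dp":[52,0,-30],"turn":[0,0,0],"grip":0.5},
    {"dp":[52,0,-75],"turn":[0,0,0],"grip":0.5},
    {"dp":[30,0,-120],"turn":[0,0,0],"grip":0.2},
    {"dp":[5,0,-160],"turn":[0,0,0],"grip":0},
    {"dp":[-20,0,-200],"turn":[0,0,0],"grip":0},
    {"dp":[-30,0,-225],"turn":[0,0,0],"grip":0},
    {"dp":[-30,0,-225],"turn":[0,0,0],"grip":0},
  ],
)

```text
time_s: 8.0
position: [0.5044, 0.1689, 0.2914]
tcp_rot: [[0.004, 1.0, 0.009], [0.868, 0.001, -0.497], [-0.497, 0.01, -0.868]]
force: [0.1, 0.0, -0.5]
opening: 0.134
```

Run:
```python
from h import *
cap("top","top6")
z=np.load("top6.npz"); cv2.imwrite("pics/top6c.png",cv2.resize(z["p"][130:270,180:370,::-1],None,fx=4,fy=4,interpolation=cv2.INTER_CUBIC))
s=bot.read_state(); print(s["position"],s["force"],s["opening"])
print(rel(s["position"],s["tcp_rot"],(.597,.0585,.26),pose(81)))
```

```text
[0.50302843 0.16835911 0.28870537] [-0.23981503 -0.29575871 -0.51527012] 0.08388968903057685
(array([-80.8,  93.7,  80.1]), array([ 2.64, 29.79,  8.77]))
```

View pics/top6c.png

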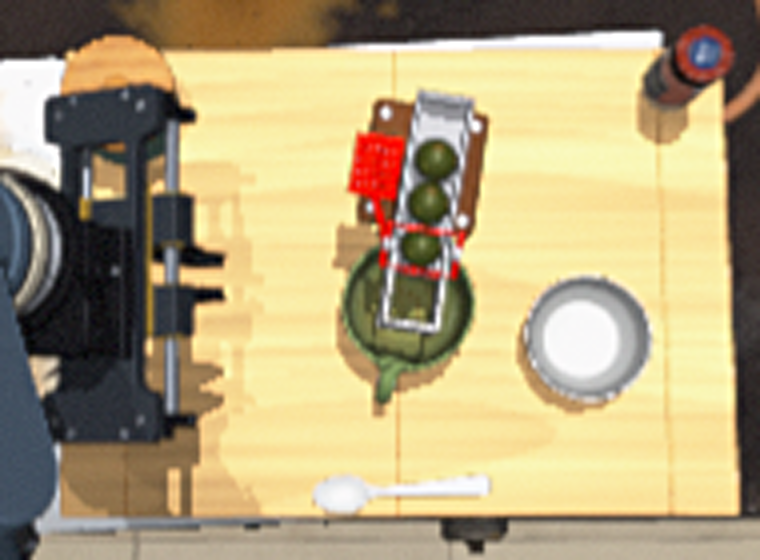

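Request:
jog_arm(
  rows=[
    {"dp":[-20,20,5],"turn":[0.7,8,2.2],"grip":0},
    {"dp":[-40,45,15],"turn":[1.4,16,4.6],"grip":0},
    {"dp":[-60,70,35],"turn":[2.1,24,7],"grip":0},
    {"dp":[-85.8,93.8,71.4],"turn":[2.64,29.8,8.8],"grip":0},
    {"dp":[-85.8,93.8,71.4],"turn":[2.64,29.8,8.8],"grip":0},
    {"dp":[-85.8,93.8,71.4],"turn":[2.64,29.8,8.8],"grip":0},
    {"dp":[-85.8,93.8,71.4],"turn":[2.64,29.8,8.8],"grip":0},
  ],
)

```text
time_s: 8.75
position: [0.5948, 0.0582, 0.2662]
tcp_rot: [[0.157, 0.988, -0.009], [0.988, -0.157, -0.001], [-0.003, -0.008, -1.0]]
force: [0.9, 0.3, -0.2]
opening: 0.004
```

Run:
```python
from h import *
for n in("top","scene"):
    cap(n,n+"7")
z=np.load("top7.npz"); cv2.imwrite("pics/top7c.png",cv2.resize(z["p"][130:270,180:370,::-1],None,fx=4,fy=4,interpolation=cv2.INTER_CUBIC))
z=np.load("scene7.npz"); cv2.imwrite("pics/scene7c.png",cv2.resize(z["p"][110:260,190:370,::-1],None,fx=4,fy=4,interpolation=cv2.INTER_CUBIC))
s=bot.read_state(); print(s["position"],s["tcp_rot"].round(3),s["force"],s["opening"])
print(rel(s["position"],s["tcp_rot"],(.597,.0585,.23),pose(81)))
```

```text
[0.59513333 0.05952857 0.26722186] [[ 0.155  0.988 -0.006]
 [ 0.988 -0.155 -0.002]
 [-0.003 -0.006 -1.   ]] [-0.60472587 -0.27341232  0.02728559] 0.009300058703857856
(array([-0.6,  2.2, 37.2]), array([-0.34,  0.16,  0.11]))
```

View pics/top7c.png

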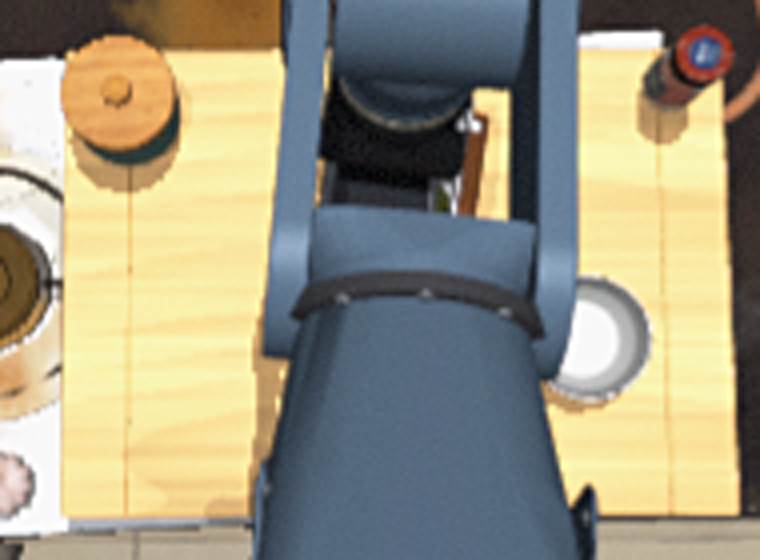

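View pics/scene7c.png

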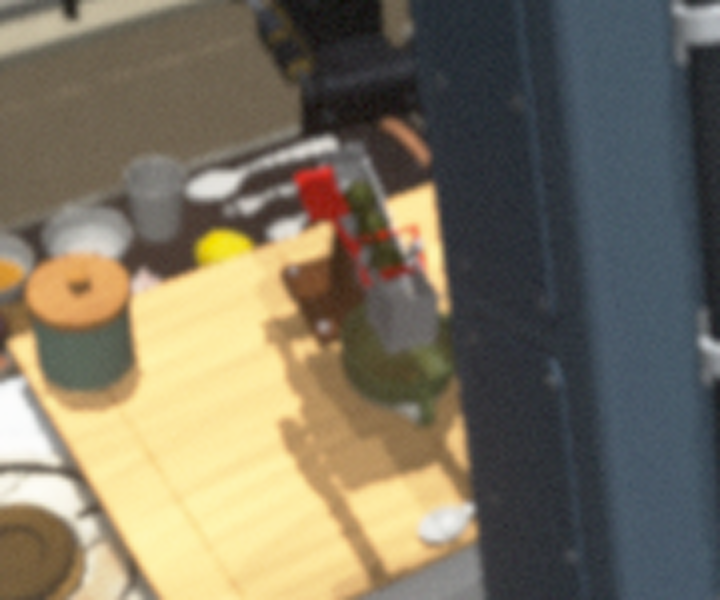

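Run:
```python
from meas import *
s=bot.read_state(); tip=s["position"]+s["tcp_rot"]@[0,0,.011]
f=lambda X:((proj("scene",X)[0]-[190,110]+.5)*4-.5).round(0)
print("tip",f(tip),"tcp",f(s["position"]),"body",f(s["position"]-s["tcp_rot"]@[0,0,.06]))
q,_,W=pose_d(); print("pad",f([*W((-.029,.04)),.206]),"outlet",f([*W((-.1045,0)),.118]),"spout corner",f([*W((-.126,.019)),.118]),f([*W((-.126,-.019)),.118]))
c=np.array([.504,.034])
print("rim L/R",[f([c[0]+.048*np.cos(a),c[1]+.048*np.sin(a),.108]) for a in np.radians([0,60,120,180,240,300])])
z=np.load("scene7.npz"); cv2.imwrite("pics/scene7d.png",cv2.resize(z["p"][125:220,255:320,::-1],None,fx=6,fy=6,interpolation=cv2.INTER_CUBIC))
```

```text
tip [313. 134.] tcp [314. 122.] body [316.  53.]
pad [315. 195.] outlet [395. 331.] spout corner [384. 356.] [429. 344.]
rim L/R [array([362., 302.]), array([333., 339.]), array([366., 379.]), array([429., 380.]), array([456., 341.]), array([422., 303.])]
```

View pics/scene7d.png

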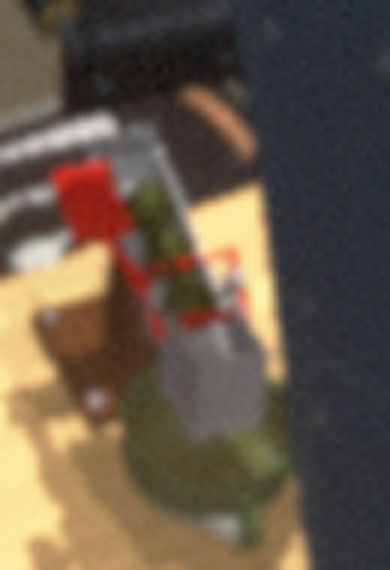

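Request:
jog_arm(
  rows=[
    {"dp":[0,2,20],"turn":[-0.3,0,0],"grip":0},
    {"dp":[0,2,35],"turn":[-0.3,0,0],"grip":0},
    {"dp":[0,2,42],"turn":[-0.3,0,0],"grip":0},
    {"dp":[0,2,48],"turn":[-0.3,0,0],"grip":0},
    {"dp":[0,2,54],"turn":[-0.3,0,0],"grip":0},
    {"dp":[0,2,60],"turn":[-0.3,0,0],"grip":0},
    {"dp":[0,2,60],"turn":[-0.3,0,0],"grip":0},
  ],
)

```text
time_s: 9.55
position: [0.598, 0.057, 0.2075]
tcp_rot: [[0.158, 0.987, 0.001], [0.987, -0.158, -0.003], [-0.003, 0.001, -1.0]]
force: [-0.4, 0.4, 2.1]
opening: 0.006
```

Run:
```python
from h import *
cap("scene","scene8")
z=np.load("scene8.npz"); cv2.imwrite("pics/scene8d.png",cv2.resize(z["p"][125:220,255:320,::-1],None,fx=6,fy=6,interpolation=cv2.INTER_CUBIC))
s=bot.read_state(); print(s["position"],s["force"])
```

```text
[0.59784658 0.05703395 0.20774464] [1.1496665  1.44984845 2.12899538]
```

View pics/scene8d.png

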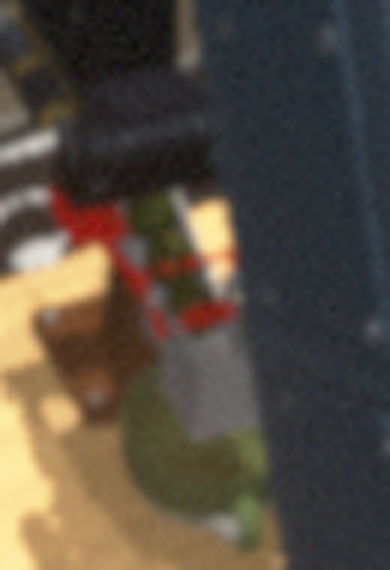

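The fingertips are on the paddle, which has started to tip down, and the force reads about 2 N. I'll carry on to the stop.

Request:
jog_arm(
  rows=[
    {"dp":[0,0,6],"turn":[0,0,0],"grip":0},
    {"dp":[0,0,12],"turn":[0,0,0],"grip":0},
    {"dp":[0,0,18],"turn":[0,0,0],"grip":0},
    {"dp":[0,0,23],"turn":[0,0,0],"grip":0},
    {"dp":[0,0,26],"turn":[0,0,0],"grip":0},
    {"dp":[0,0,28],"turn":[0,0,0],"grip":0},
  ],
)

```text
time_s: 10.2
position: [0.5994, 0.0563, 0.1798]
tcp_rot: [[0.158, 0.987, 0.004], [0.987, -0.158, -0.003], [-0.003, 0.004, -1.0]]
force: [4.7, 0.1, 3.5]
opening: 0.006
```

Request:
jog_arm(
  rows=[
    {"dp":[0,0,1],"turn":[0,0,0],"grip":0},
  ],
)

```text
time_s: 10.3
position: [0.5994, 0.0563, 0.1789]
tcp_rot: [[0.158, 0.987, 0.004], [0.987, -0.158, -0.003], [-0.003, 0.004, -1.0]]
force: [5.2, -1.5, 3.7]
opening: 0.005
```

Request:
jog_arm(
  rows=[
    {"dp":[0,0,1],"turn":[0,0,0],"grip":0},
  ],
)

```text
time_s: 10.4
position: [0.5993, 0.0563, 0.178]
tcp_rot: [[0.158, 0.987, 0.004], [0.987, -0.158, -0.004], [-0.003, 0.004, -1.0]]
force: [4.7, -0.4, 3.6]
opening: 0.008
```

Run:
```python
from h import *
cap("scene","scene9")
z=np.load("scene9.npz"); cv2.imwrite("pics/scene9d.png",cv2.resize(z["p"][125:220,255:320,::-1],None,fx=6,fy=6,interpolation=cv2.INTER_CUBIC))
s=bot.read_state(); print(s["position"],s["force"])
```

```text
[0.59930562 0.05627422 0.17788401] [ 5.17201528 -0.15580231  3.27554094]
```

View pics/scene9d.png

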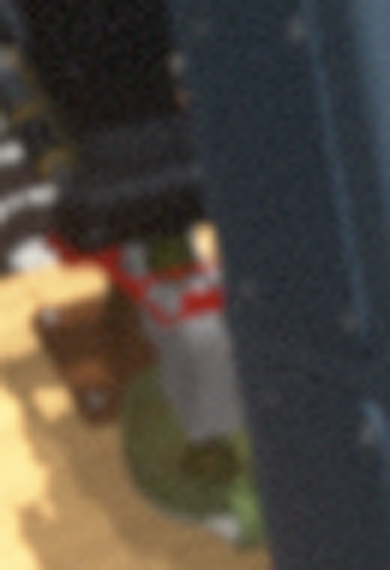

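The ball is in the cup: it is the dark spot at (212,465) in the crop, showing below the spout. I'll keep going until the paddle reaches its stop.

Request:
jog_arm(
  rows=[
    {"dp":[0,0,1],"turn":[0,0,0],"grip":0},
    {"dp":[0,0,2],"turn":[0,0,0],"grip":0},
  ],
)

```text
time_s: 10.65
position: [0.5992, 0.0563, 0.176]
tcp_rot: [[0.158, 0.987, 0.004], [0.987, -0.158, -0.003], [-0.003, 0.004, -1.0]]
force: [6.2, -0.5, 5.7]
opening: 0.006
```

Request:
jog_arm(
  rows=[
    {"dp":[0,0,1],"turn":[0,0,0],"grip":0},
    {"dp":[0,0,1.5],"turn":[0,0,0],"grip":0},
  ],
)

```text
time_s: 10.85
position: [0.5992, 0.0563, 0.1758]
tcp_rot: [[0.158, 0.987, 0.004], [0.987, -0.158, -0.004], [-0.003, 0.004, -1.0]]
force: [2.1, -0.6, 12.7]
opening: 0.002
```

The force jumped to about 13 N with no further travel, so the lever is at its stop. I'll let it back up in a controlled way.

Request:
jog_arm(
  rows=[
    {"dp":[0,0,-5],"turn":[0,0,0],"grip":0},
    {"dp":[0,0,-12],"turn":[0,0,0],"grip":0},
    {"dp":[0,0,-20],"turn":[0,0,0],"grip":0},
    {"dp":[0,0,-28],"turn":[0,0,0],"grip":0},
    {"dp":[0,0,-36],"turn":[0,0,0],"grip":0},
    {"dp":[0,0,-44],"turn":[0,0,0],"grip":0},
    {"dp":[0,0,-52],"turn":[0,0,0],"grip":0},
    {"dp":[0,0,-65],"turn":[0,0,0],"grip":0},
    {"dp":[0,0,-100],"turn":[0,0,0],"grip":0},
    {"dp":[0,0,-130],"turn":[0,0,0],"grip":0},
  ],
)

```text
time_s: 11.85
position: [0.5978, 0.0571, 0.3056]
tcp_rot: [[0.158, 0.987, 0.0], [0.987, -0.158, -0.003], [-0.003, 0.001, -1.0]]
force: [1.0, 0.6, 0.3]
opening: 0.004
```

Request:
jog_arm(
  rows=[
    {"dp":[50,0,0],"turn":[0,0,0],"grip":0},
    {"dp":[100,-20,0],"turn":[0,0,0],"grip":0},
    {"dp":[150,-50,0],"turn":[0,0,0],"grip":0},
    {"dp":[190,-80,0],"turn":[0,0,0],"grip":0},
    {"dp":[230,-110,0],"turn":[0,0,0],"grip":0},
    {"dp":[260,-130,0],"turn":[0,0,0],"grip":0},
    {"dp":[260,-130,0],"turn":[0,0,0],"grip":0},
  ],
)

```text
time_s: 12.55
position: [0.507, 0.3396, 0.3041]
tcp_rot: [[0.151, 0.989, -0.001], [0.989, -0.151, -0.0], [-0.0, -0.001, -1.0]]
force: [0.3, -0.8, -0.2]
opening: 0.007
```

Run:
```python
from h import *
for n in("top","scene"): cap(n,n+"10")
z=np.load("top10.npz"); cv2.imwrite("pics/top10c.png",cv2.resize(z["p"][130:270,180:370,::-1],None,fx=4,fy=4,interpolation=cv2.INTER_CUBIC))
z=np.load("scene10.npz"); cv2.imwrite("pics/scene10c.png",cv2.resize(z["p"][110:260,190:370,::-1],None,fx=4,fy=4,interpolation=cv2.INTER_CUBIC))
s=bot.read_state(); print(s["time_s"],s["position"],s["force"])
```

```text
12.65 [0.50984772 0.33535434 0.30390947] [0.10330079 0.14788947 1.02834915]
```

View pics/top10c.png

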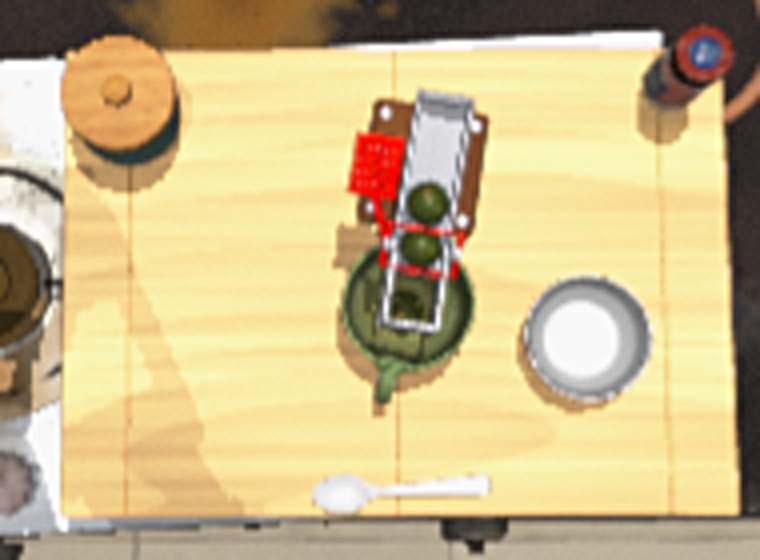

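View pics/scene10c.png

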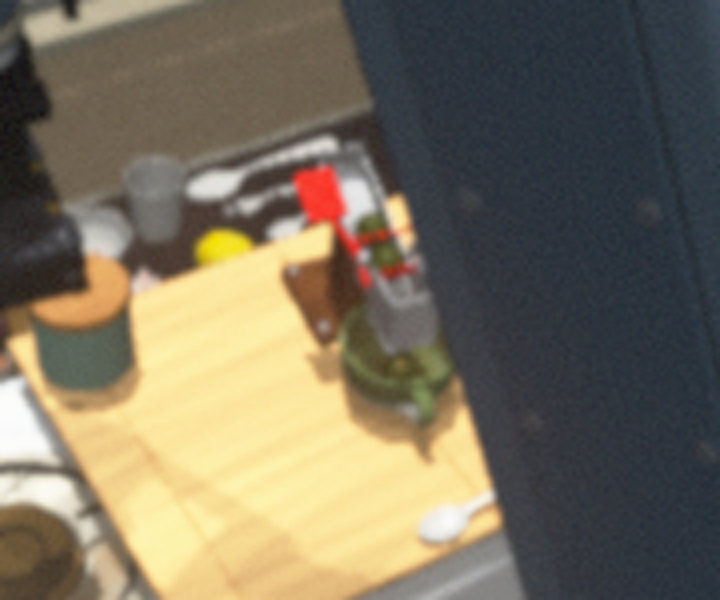

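The top view shows one ball in the cup at (408,300) and two left in the lane at (420,247) and (428,203). The paddle is back at (377,166), and the cup and the other objects have not moved. I'll hold still briefly and hand in.

Request:
jog_arm(
  rows=[
    {"dp":[0,0,0],"turn":[0,0,0],"grip":0},
    {"dp":[0,0,0],"turn":[0,0,0],"grip":0},
    {"dp":[0,0,0],"turn":[0,0,0],"grip":0},
  ],
)

```text
time_s: 12.95
position: [0.5113, 0.333, 0.3034]
tcp_rot: [[0.16, 0.987, 0.0], [0.987, -0.16, -0.003], [-0.003, 0.001, -1.0]]
force: [0.3, 0.0, 0.7]
opening: 0.004
```

```bash
python3 -c "
from rig import bot
print(bot.hand_in())"
```

```text
the job is handed in; nothing more can be done
None
```

The cup stands under the spout with one tea ball in it, and the job was handed in at about 13 s of the 51 s allowed.

- **Cup:** I pushed it about 122 mm across the board with two tilted fingertips. By the top camera it is within 1–2 mm of the outlet, and the scene camera agrees to roughly the same.
- **Lever:** I pressed the red paddle once with closed fingertips until it stopped moving. The force rose to about 13 N at the stop, and I then let the lever come back up gently.
- **Last pictures:** These show one ball in the cup, two balls in the lane against the gate, and the paddle back at its rest position. The bowl, canister, jar and teaspoon look unmoved. I did not check the lemon or garlic closely. The robot is clear of everything.

The two cameras disagreed by about 2–4 mm on absolute positions. I relied on measuring the cup against the spout within the top picture.

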